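# Pack the specimen vice and snap the instrument case shut

## Task

Put the small steel specimen vice away: stand it upright on the floor of the empty compartment of the open instrument case, reaching in under the half-open lid. Then swing the lid down and press it fully shut, past its spring catch, so that it stays closed. Leave the other things on the bench where they are.

Things in the scene. Friction and masses are not known exactly. Their poses are not given: they have to be found in the camera images.
- vice_center (a point): Centre of the loose steel specimen vice (0.45 kg, standing upright on the bench in one of three places): 90 mm long (x; small screw head at -x), 42 mm wide (y), 55 mm high (z up; this point is 27.5 mm above its underside). Two jaw blocks on a 20 mm base; above the base its flat sides, 42 mm apart in y and from x = -30 to +45 mm, are the place to grip.
- case: Black instrument case with aluminium edges, fixed to the bench. Base 190 mm (x) by 260 mm (y), walls 8 mm thick, rim 45 mm above the bench. Origin: centre of its underside. x points from its open front to the hinge side, y to its left along the hinge, z up. The left compartment is full of round reference blocks, the right one (-y) is empty. A foam strip 46 mm deep runs along the front.
- bay (a point): Centre of the floor of the case's empty compartment, in the case's axes at x 23, y -66, z 15 mm from its origin. The floor is 128 mm (x) by 112 mm (y). Around it: case walls at the back and right (30 mm above this floor), foam strip at the front (18 mm), divider at the left (24 mm). With the lid shut there are 68 mm of height above the floor; the open lid overhangs it.
- lid (a joint): Lid angle, rad: 0 shut, 1.10 at its open stop (starts 0.92 to 1.10). Clear sheet in an aluminium frame. The hinge is stiff (friction 0.36 N m), so it stays where it is left. A sprung catch (a roller on the case at the middle of the front, standing 7 mm above the rim, and a tongue 9 mm below the lid) stops it ajar at about 0.08; 8 to 12 N down on the front edge takes it past and it stays shut.
- lid_hinge (a point): Middle of the lid's hinge line on the case's far rim: x 95, y 0, z 45 mm from the case's origin. Its axes turn with the lid: x along the lid, pointing away from its front edge, y along the hinge to the left, z out of the lid's outer face (up when shut). The lid runs 190 mm along -x, is 260 mm wide, its outer face is at z 42 mm; hollow inside, 38 mm high; front bar 20 mm thick.
- lid_edge (a point): Middle of the lid's upper front edge: 190 mm along -x and 42 mm along z from lid_hinge, with the same axes. The place to push or press is the flat bar just behind it.
- vblock: Bystander: steel V-block, 75 x 50 x 42 mm, loose; origin at its underside's centre.
- refblock: Bystander: round steel reference block, 64 mm across, 17 mm high; origin at its underside's centre.
- eyepiece: Bystander: black eyepiece standing upright, 44 mm across, 75 mm high; origin at its underside's centre.
- driver: Bystander: screwdriver with a black handle, 180 mm long, lying on the bench.
- oil: Bystander: small bottle, 40 mm across, 85 mm high; origin at its underside's centre.
- mount: Bystander: black moulded specimen puck, 40 mm across, 22 mm high; origin at its underside's centre.

How it is judged:
By the outcome, as a careful person would: the job done as asked, in the order asked, and still so for the second after the job is handed in, with the robot touching nothing.
It also fails if it takes over 53 s, if anything falls off the work surface, if the arm or the gripper's body presses on something with over 40 N, if the wrist force passes 120 N, or if a joint passes its speed limit or range.

## Robot

A 6-joint arm with a two-finger parallel gripper is mounted at the origin on the work surface. World frame = base frame: x ahead of the robot, y to its left, z up, the work surface at z = 0. Lengths are in m, angles in degrees, forces in N, time in s.
With the tool pointing down it reaches from about 0.375 to 0.9 m from the base axis. Payload 3.1 kg.
Tool frame: the origin (TCP) lies on the centre line of the jaws, within the pads' length; the fingertips stand 25 mm ahead of it and the grasp point (between the pads) lies 6 mm ahead of it; z points along the fingers, y is the line along which they close (so a half turn about z gives the same grasp; the last joint's range is limited). The gripper opens to 87 mm and grips with 3 to 60 N. Pads are 19 mm wide; open, the fingers measure 117 mm over their backs; the gripper's body (75 mm by 190 mm) begins 51 mm behind the grasp point.
Start: joints at [-85.858, 30.224, 82.088, -0, 67.689, -10.227], TCP at [0.155, -0.605, 0.248] pointing down, gripper open.
Joint ranges: [-176.69, 176.69], [-43.24, 126.21], [12.49, 139.97], [-82, 262], [0, 151.66], [-163.58, 163.58]. Speed limits (degrees/s): [159.86, 159.86, 180, 180, 180, 180].

## Interface

Orientations are given as a 3x3 rotation matrix whose columns are the frame's x, y, z axes.
In Python, from rig import bot, cams, models gives the robot as it stands. The module is installed in compiled form; this text tells all that it offers.
- The arm moves only by the shell command python3 -m handwheel 'ROWS' [OPENING]. ROWS is JSON, a list of rows, each a list of 6 numbers: the shift along the world's x, y, z each as a share of 1 m, from -1 to 1, then the turn, a rotation vector about the world's x, y, z each as a share of 2 rad, from -1 to 1. In form: [[dx, dy, dz, wx, wy, wz], ...]. A call has exactly 8 rows; each row is the pose to reach, as a shift and turn from the pose commanded when the call began; what a row does not reach only later rows make up. A row lasts 1/12 s, in which the tool goes at most 41.7 mm and 7.16 degrees, less where a joint would pass 70% of its speed; a pose out of reach is approached as far as the arm can. A call with a number of a shift or a turn outside -1 to 1 is refused whole. A call with a gripper value outside its range is refused whole. OPENING is the opening, from -1 (shut) to 1 (fully open), so that 0 is half open, set as the call begins (- or left out, the last holds). The fingers move at their own pace and stop on an object; the grip force is fixed at half the most. Time passes only in rows, so rows that repeat a pose let the fingers close, or fill a call up. It gives the time, the measured TCP pose, the force, the opening and the grip force at its end, in the units of the state.
- bot.read_state(): the state, without advancing time (a new reading comes with each control period).
- cams.capture(name): name is "scene" or "top" or "wrist"; returns (picture, depth): 480x640x3 uint8, blue, green, red; 480x640 float32, m along the optical axis (not along the pixel's ray), 0 where there is no reading.
- cams.calibration(name): a dict with "mtx" (3x3 intrinsics, pixels), "R" (3x3) and "t" (3): a world point X has camera coordinates R X + t; the wrist camera has in their place "tool_from_camera" (4x4, takes a point from camera to tool coordinates, whose origin is the TCP and whose axes are the flange's). Camera axes: x right, y down, z forward; pixel columns grow to the right and rows downward; lengths in m; the calibration is good to about 2 mm. A picture is of the moment at which its call begins: read the wrist's pose just before it. calibration takes no time and is no camera call.
- bot.hand_in(): hands the job in; it is judged then, once.
Trained networks look in the newest picture that a camera, given by its name, has taken for a name from the list of things; names that differ only in an ending like _2 or _b are one class to them, and where a whole thing is asked for, a point or a joint stands for the part that bears it (a point fixed in the world has none). Each returns a list of dicts, best first, with "conf" (0 to 1); they miss things now and then, are a little off and sometimes report something else, mostly with a low value. They report only what shows in the picture. A call takes as long as a camera call.
- models.spot_in(query, camera): "position" ([column, row] in pixels, amid what is visible of it).
- models.tip_of(query, camera): "position" ([column, row] in pixels: a listed point, or the origin of a listed thing).
The state is a dict: "time_s": time; "joint_positions": joint angles; "qvel": joint speeds; "tau": joint torques, N m; "position": TCP position; "tcp_rot": TCP orientation; "force": force on the tool from outside, world axes, zero at the start; "moment": the same for the moment, N m; "opening": opening from 0.0 (shut) to 1.0 (fully open); "grasp_force": force on a finger pad.
Only numpy, scipy, OpenCV 4.12 (cv2) and the standard library are available. Lean on these libraries where they do the work, as an engineer would, in place of code of your own. Each camera call takes 0.05 s, during which the arm holds its last target. There are 200 camera calls.

## Working session

There is one attempt and no reset: what is moved stays moved. The work goes in short steps, Python scripts to look and compute and a shell command to move; the robot and the scene stay as the last step left them, time stands still between calls to the robot, and variables do not carry over. Pictures are saved under pics/ and viewed, at most 10 in all, crops included, and the job is handed in when it is done.

```bash
mkdir -p pics
cat > h.py <<'E'
import numpy as np, cv2
from rig import bot,cams,models
def world(cam,uv,depth,st=None,d=None):
    c=cams.calibration(cam);u,v=uv
    if d is None:
        p=depth[max(0,int(v)-2):int(v)+3,max(0,int(u)-2):int(u)+3];p=p[p>0];d=np.median(p) if p.size else np.nan
    X=np.linalg.inv(c["mtx"])@[u,v,1]*d
    if "R" in c: return np.array(c["R"]).T@(X-np.array(c["t"]).ravel())
    T=np.array(c["tool_from_camera"]);Y=T[:3,:3]@X+T[:3,3]
    return np.array(st["tcp_rot"])@Y+np.array(st["position"])
def onz(cam,uv,z,st=None):
    a=world(cam,uv,None,st,.1);b=world(cam,uv,None,st,1.);return a+(b-a)*(z-a[2])/(b[2]-a[2])
E
python3 - <<'E'
from h import *
np.set_printoptions(precision=3,suppress=True)
st=bot.read_state();print(st["time_s"],st["tcp_rot"],st["opening"])
ims=[]
for c in("scene","top"):
    im,d=cams.capture(c);np.save(f"{c}.npy",d);cv2.imwrite(f"pics/{c}.png",im)
    for q in("vice_center","case","bay","lid_hinge","lid_edge","vblock","refblock","eyepiece","driver","oil","mount"):
        for r in models.tip_of(q,c)[:2]:
            print(c,q,round(r["conf"],2),np.round(r["position"]),world(c,r["position"],d))
E
```

```text
0.0 [[ 0.969  0.248 -0.   ]
 [ 0.248 -0.969  0.002]
 [ 0.    -0.002 -1.   ]] 1.0042212029438133
scene vice_center 0.69 [155. 249.] [ 0.503 -0.323  0.035]
scene vice_center 0.58 [220. 276.] [ 0.613 -0.203  0.053]
scene case 0.69 [364. 216.] [0.518 0.132 0.015]
scene bay 0.85 [376. 233.] [0.569 0.144 0.014]
scene lid_hinge 0.74 [410. 200.] [0.605 0.18  0.158]
scene lid_edge 0.77 [384. 143.] [0.504 0.157 0.218]
scene vblock 0.74 [379. 233.] [0.572 0.15  0.015]
scene vblock 0.57 [157. 247.] [ 0.502 -0.318  0.04 ]
scene refblock 0.57 [229. 229.] [ 0.475 -0.169  0.016]
scene refblock 0.24 [273. 263.] [ 0.576 -0.092 -0.001]
scene eyepiece 0.29 [410. 205.] [0.618 0.175 0.159]
scene driver 0.66 [274. 263.] [ 0.577 -0.091 -0.001]
scene oil 0.68 [271. 340.] [ 0.764 -0.134  0.045]
scene mount 0.93 [189. 335.] [ 0.706 -0.277  0.021]
top vice_center 0.68 [420. 248.] [ 0.592 -0.202  0.053]
top case 0.55 [247. 291.] [0.508 0.14  0.038]
top case 0.51 [502. 234.] [ 0.618 -0.363  0.051]
top bay 0.95 [247. 257.] [0.58  0.145 0.016]
top bay 0.6 [452. 200.] [ 0.697 -0.277  0.022]
top lid_edge 0.97 [215. 283.] [0.508 0.158 0.219]
top lid_edge 0.15 [420. 248.] [ 0.591 -0.201  0.054]
top vblock 0.83 [478. 311.] [ 0.469 -0.311  0.04 ]
top vblock 0.57 [403. 318.] [ 0.456 -0.169  0.017]
top refblock 0.88 [403. 319.] [ 0.455 -0.169  0.017]
top driver 0.58 [356. 265.] [ 0.563 -0.077  0.023]
top oil 0.94 [384. 181.] [ 0.727 -0.133  0.058]
top mount 0.91 [449. 201.] [ 0.695 -0.271  0.022]
```

View pics/scene.png

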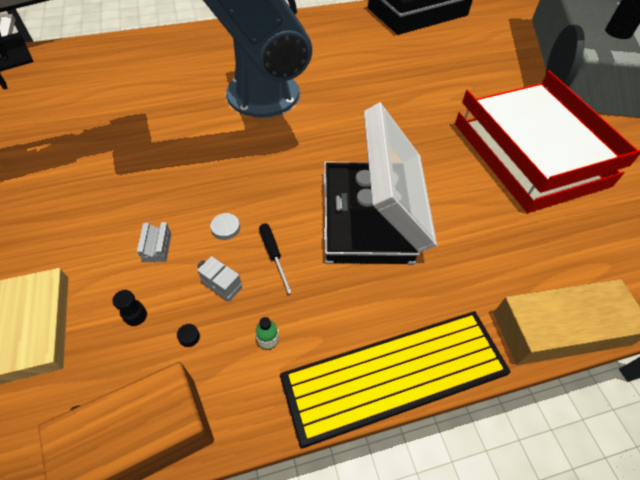

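View pics/top.png

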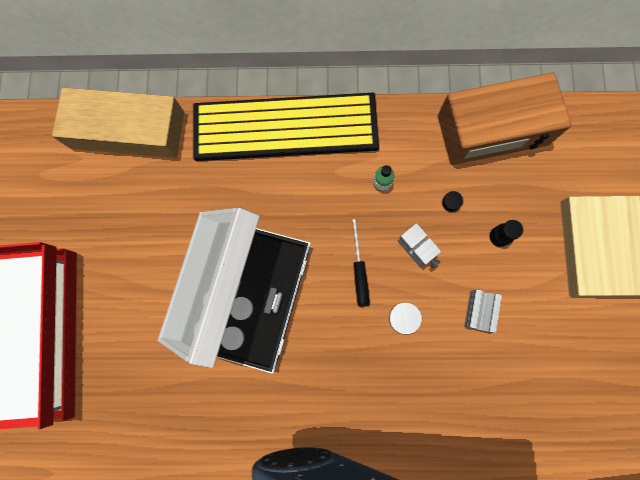

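The pictures agree with the networks: the vice is at top (420,248) with its screw head towards the lower right. The case front edge runs from (310,243) to (274,371), and the lid's front edge is near (215,283).

```bash
cat > m.py <<'E'
from h import *
np.set_printoptions(precision=4,suppress=True)
def cloud(cam,d):
    c=cams.calibration(cam);v,u=np.mgrid[:480,:640]
    X=np.linalg.inv(c["mtx"])@np.stack([u.ravel()*1.,v.ravel(),np.ones(u.size)])*d.ravel()
    P=(np.array(c["R"]).T@(X-np.array(c["t"]).reshape(3,1))).T
    return P[d.ravel()>0]
E
python3 - <<'E'
from m import *
for c in("top","scene"):
    P=cloud(c,np.load(c+".npy"))
    Q=P[(abs(P[:,0]-.6)<.08)&(abs(P[:,1]+.2)<.07)&(P[:,2]>.045)&(P[:,2]<.065)]
    r=cv2.minAreaRect((Q[:,:2]*1000).astype(np.float32));print(c,"vice top",len(Q),Q[:,2].mean(),r)
    R=P[(P[:,2]>.038)&(P[:,2]<.052)&(P[:,0]>.35)&(P[:,0]<.75)&(P[:,1]>-.02)&(P[:,1]<.35)]
    print(len(R),cv2.minAreaRect((R[:,:2]*1000).astype(np.float32)))
    # front rim points: extreme along case -x
    a=np.radians(74);n=np.array([np.cos(a),np.sin(a)]);t=np.array([-n[1],n[0]])
    F=R[(R[:,:2]@n)<(R[:,:2]@n).min()+.012]
    vx,vy,x0,y0=cv2.fitLine((F[:,:2]).astype(np.float32),cv2.DIST_HUBER,0,.001,.001).ravel()
    print("rim",len(F),np.degrees(np.arctan2(vy,vx)),x0,y0,(F[:,:2]@t).min(),(F[:,:2]@t).max(),(F[:,:2]@n).min())
    L=P[(P[:,2]>.1)&(P[:,2]<.26)&(P[:,0]>.35)&(P[:,0]<.75)&(P[:,1]>.1)&(P[:,1]<.35)]
    print("lid",len(L),L[:,2].max())
for p in((310,243),(274,371)): print(onz("top",p,.045))
for p in((326,163),(325,262)): print(onz("scene",p,.045))
E
```

```text
top vice top 779 0.05429099350770259 ((594.8914794921875, -206.29150390625), (89.46891021728516, 42.98099136352539), 39.21749496459961)
1876 ((493.76751708984375, 105.82559204101562), (116.56971740722656, 263.1859436035156), 74.55631256103516)
rim 676 -15.726455 0.47211963 0.057966474 -0.5772535010552495 -0.31460307705248297 0.17883849263271417
lid 8425 0.22396741882596818
scene vice top 765 0.05372700579753486 ((599.7650756835938, -208.56137084960938), (86.40071105957031, 43.220726013183594), 38.17483901977539)
1378 ((508.68060302734375, 142.40859985351562), (200.30419921875, 265.8965759277344), 75.1395492553711)
rim 401 -16.033752 0.50503814 0.045879256 -0.5813157674897386 -0.3206426281894039 0.17642799290468797
lid 5358 0.22321047757546625
[0.6038 0.0152 0.045 ]
[0.3561 0.0828 0.045 ]
[0.363  0.0868 0.045 ]
[0.6311 0.007  0.045 ]
```

```bash
cat >> h.py <<'E'
from scipy.spatial.transform import Rotation as Rn
def tool(yaw,phi):
    a,f=np.radians([yaw,phi]);y=np.array([np.sin(a),-np.cos(a),0]);z=np.array([np.sin(f)*np.cos(a),np.sin(f)*np.sin(a),-np.cos(f)])
    return np.c_[np.cross(y,z),y,z]
def go(gp,yaw,phi,back=0,pr=True):
    """row from present pose to: grasp point gp, backed off along tool z"""
    s=bot.read_state();R=tool(yaw,phi);t=np.array(gp)-(.006+back)*R[:,2]
    r=np.r_[t-s["position"],Rn.from_matrix(R@np.array(s["tcp_rot"]).T).as_rotvec()/2]
    if pr: print("row",np.round(r,4).tolist(),"target",np.round(t,3),"now",np.round(s["position"],4),"t",round(s["time_s"],2))
    return r
E
python3 -c "
from h import *
go((.597,-.207,.04),38.7,40,.15)"
```

```text
row [0.3636, 0.3357, -0.088, 0.1571, -0.3146, 0.2036] target [ 0.519 -0.27   0.16 ] now [ 0.1551 -0.6054  0.2475] t 1.2
```

```bash
python3 -m handwheel '[[0.04,0.04,0,0.02,-0.04,0.03],[0.08,0.08,0,0.04,-0.08,0.05],[0.11,0.11,0,0.06,-0.12,0.08],[0.14,0.14,0,0.08,-0.16,0.1],[0.17,0.16,0,0.1,-0.2,0.13],[0.2,0.19,-0.01,0.12,-0.24,0.16],[0.23,0.22,-0.02,0.14,-0.28,0.18],[0.26,0.24,-0.03,0.157,-0.315,0.204]]' 1; python3 -c "
from h import *
go((.597,-.207,.04),38.7,40,.15)"
```

```text
time_s: 1.87
position: [0.3976, -0.379, 0.2238]
tcp_rot: [[0.594, 0.627, 0.505], [0.48, -0.779, 0.402], [0.645, 0.003, -0.764]]
force: [0.1, -0.4, -0.9]
opening: 1.002
grasp_force: 0.0
row [0.1212, 0.1093, -0.0643, 0.0002, 0.0024, -0.0008] target [ 0.519 -0.27   0.16 ] now [ 0.3976 -0.379   0.2238] t 1.87
```

```bash
python3 -m handwheel '[[0.03,0.03,-0.02,0,0,0],[0.06,0.05,-0.035,0,0,0],[0.09,0.08,-0.05,0,0,0],[0.104,0.095,-0.058,0,0,0],[0.104,0.095,-0.058,0,0,0],[0.104,0.095,-0.058,0,0,0],[0.104,0.095,-0.058,0,0,0],[0.104,0.095,-0.058,0,0,0]]'
python3 - <<'E'
from m import *
s=bot.read_state();im,d=cams.capture("wrist");cv2.imwrite("pics/w1.png",im);np.save("w1.npy",d)
go((.597,-.207,.04),38.7,40,.0)
print(cams.calibration("wrist")["tool_from_camera"])
r=models.tip_of("vice_center","wrist");print(r[:2])
if r: print(onz("wrist",r[0]["position"],.0275,s))
c=cams.calibration("wrist");T=np.array(c["tool_from_camera"]);v,u=np.mgrid[:480,:640]
X=np.linalg.inv(c["mtx"])@np.stack([u.ravel()*1.,v.ravel(),np.ones(u.size)])*d.ravel()
P=(np.array(s["tcp_rot"])@(T[:3,:3]@X+T[:3,3:])).T+s["position"]
Q=P[(abs(P[:,0]-.6)<.08)&(abs(P[:,1]+.2)<.08)&(P[:,2]>.05)&(P[:,2]<.062)&(d.ravel()>0)]
print(len(Q),cv2.minAreaRect((Q[:,:2]*1000).astype(np.float32)),np.percentile(Q[:,2],[5,50,95]))
E
```

```text
time_s: 2.53
position: [0.5006, -0.2867, 0.1658]
tcp_rot: [[0.597, 0.624, 0.503], [0.48, -0.781, 0.4], [0.643, 0.003, -0.766]]
force: [-0.3, 0.5, -0.9]
opening: 0.999
grasp_force: 0.0
row [0.0935, 0.0774, -0.1213, 0.0012, 0.001, 0.0007] target [ 0.594 -0.209  0.045] now [ 0.5005 -0.2868  0.1659] t 2.58
[[-0.0006 -0.9551 -0.2962  0.0805]
 [ 1.     -0.0006 -0.0003  0.0019]
 [ 0.0002 -0.2962  0.9551 -0.1372]
 [ 0.      0.      0.      1.    ]]
[{'position': [320.8, 217.8], 'conf': 0.62}, {'position': [351.6, 111.2], 'conf': 0.33}]
[ 0.5964 -0.2123  0.0275]
3282 ((602.3836669921875, -208.1009521484375), (75.3998794555664, 41.93680191040039), 38.947410583496094) [0.0523 0.054  0.0551]
```

View pics/w1.png

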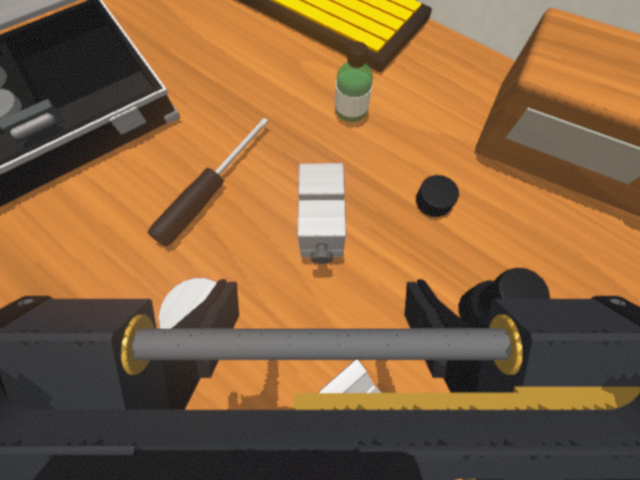

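The wrist view shows the vice square to the jaws at (322,210), with the screw head towards the gripper at (321,253). Its measured pose agrees with the jaw-top rectangle.

```bash
python3 -c "
from h import *
go((.599,-.211,.041),38.95,40,.0)"
```

```text
row [0.0956, 0.0733, -0.1203, 0.001, 0.0009, 0.0029] target [ 0.596 -0.213  0.046] now [ 0.5004 -0.2868  0.1659] t 2.63
```

```bash
python3 -m handwheel '[[0.014,0.011,-0.018,0,0,0],[0.028,0.022,-0.036,0,0,0],[0.042,0.033,-0.054,0,0,0.001],[0.056,0.044,-0.072,0,0,0.002],[0.07,0.054,-0.09,0.001,0.001,0.003],[0.084,0.065,-0.108,0.001,0.001,0.003],[0.0955,0.0733,-0.12,0.001,0.001,0.003],[0.0955,0.0733,-0.12,0.001,0.001,0.003]]'; python3 -c "
from h import *
go((.599,-.211,.041),38.95,40,.0)"
```

```text
time_s: 3.3
position: [0.5965, -0.2104, 0.0434]
tcp_rot: [[0.596, 0.631, 0.496], [0.481, -0.775, 0.409], [0.643, -0.005, -0.766]]
force: [-0.1, 0.3, -0.2]
opening: 0.999
grasp_force: 0.0
row [-0.0005, -0.0031, 0.0022, -0.0019, -0.0013, -0.0018] target [ 0.596 -0.213  0.046] now [ 0.5965 -0.2104  0.0434] t 3.3
```

```bash
python3 -m handwheel '[[0,-0.002,0.002,0,0,-0.002],[0,-0.002,0.002,0,0,-0.002],[0,-0.002,0.002,0,0,-0.002],[0,-0.002,0.002,0,0,-0.002],[0,-0.002,0.002,0,0,-0.002],[0,-0.002,0.002,0,0,-0.002],[0,-0.002,0.002,0,0,-0.002],[0,-0.002,0.002,0,0,-0.002]]' -1;  python3 -c "
from h import *
go((.599,-.211,.041),38.95,40,.0)
b=np.array((.578,.144,.18));n=np.array([.2706,.9627,0])
go(b-.15*n,74.3,40)"
```

```text
time_s: 3.97
position: [0.5954, -0.2125, 0.0476]
tcp_rot: [[0.597, 0.629, 0.499], [0.479, -0.778, 0.407], [0.644, -0.004, -0.765]]
force: [-3.2, 0.6, 3.9]
opening: 0.479
grasp_force: 23.3
row [0.0006, -0.001, -0.002, -0.0021, -0.0008, -0.0001] target [ 0.596 -0.213  0.046] now [ 0.5954 -0.2125  0.0476] t 3.97
row [-0.0591, 0.2083, 0.137, -0.0018, -0.0015, 0.3084] target [ 0.536 -0.004  0.185] now [ 0.5954 -0.2125  0.0476] t 3.97
```

```bash
python3 -m handwheel '[[0,0,0.0,0,0,0],[0,0,0.02,0,0,0],[0,0,0.04,0,0,0],[0,0,0.06,0,0,0],[0,0,0.08,0,0,0],[0,0,0.1,0,0,0],[0,0,0.11,0,0,0],[0,0,0.11,0,0,0]]'
python3 - <<'E'
from m import *
im,d=cams.capture("wrist");cv2.imwrite("pics/w2.png",im)
b=np.array((.578,.144,.16));n=np.array([.2706,.9627,0])
go(b-.15*n,74.3,40)
E
```

```text
time_s: 4.63
position: [0.597, -0.2145, 0.1588]
tcp_rot: [[0.596, 0.627, 0.502], [0.482, -0.779, 0.402], [0.643, 0.002, -0.766]]
force: [0.5, 0.3, -5.4]
opening: 0.477
grasp_force: 30.0
row [-0.06, 0.21, 0.0072, 0.0005, -0.0001, 0.3093] target [ 0.536 -0.004  0.165] now [ 0.5964 -0.2141  0.1574] t 4.68
```

View pics/w2.png

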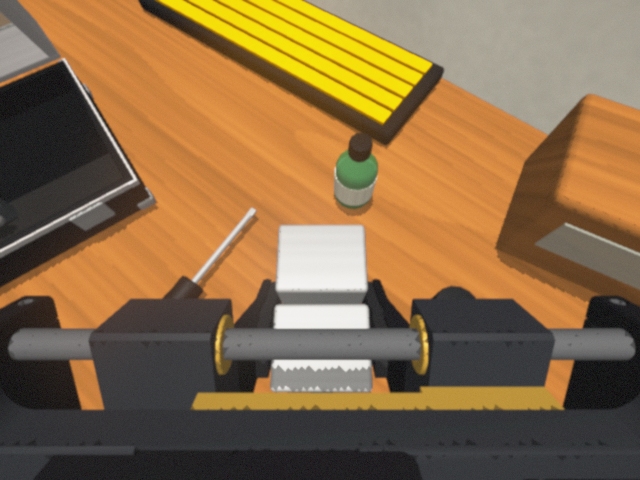

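The vice is held square between the fingers, with its jaw tops at (321,260) and (321,345). The next move is to the front of the case.

```bash
python3 -m handwheel '[[-0.01,0.03,0,0,0,0.05],[-0.02,0.06,0,0,0,0.1],[-0.03,0.09,0,0,0,0.15],[-0.035,0.12,0.002,0,0,0.2],[-0.045,0.15,0.004,0,0,0.25],[-0.05,0.18,0.006,0,0,0.29],[-0.06,0.21,0.007,0,0,0.309],[-0.06,0.21,0.007,0,0,0.309]]'
python3 - <<'E'
from m import *
b=np.array((.578,.144,.16));n=np.array([.2706,.9627,0])
go(b-.15*n,74.3,40)
s=bot.read_state();im,d=cams.capture("wrist");cv2.imwrite("pics/w3.png",im);np.save("w3.npy",d)
print(np.round(s["joint_positions"],1))
for q in("bay","case","lid_edge","lid_hinge"):
  r=models.tip_of(q,"wrist")[:1]
  if r: print(q,r,onz("wrist",r[0]["position"],.015 if q=="bay" else 0,s))
c=cams.calibration("wrist");T=np.array(c["tool_from_camera"]);v,u=np.mgrid[:480,:640]
X=np.linalg.inv(c["mtx"])@np.stack([u.ravel()*1.,v.ravel(),np.ones(u.size)])*d.ravel()
P=(np.array(s["tcp_rot"])@(T[:3,:3]@X+T[:3,3:])).T+s["position"]
P=P[d.ravel()>0]
a=np.radians(74.3);n=np.array([np.cos(a),np.sin(a)]);t=np.array([-n[1],n[0]]);o=np.array([.508,.14])
L=np.c_[(P[:,:2]-o)@n,(P[:,:2]-o)@t,P[:,2]];np.save("L3.npy",L)
R=L[(L[:,2]>.042)&(L[:,2]<.05)&(abs(L[:,0])<.13)&(abs(L[:,1])<.15)]
print("rim",len(R),R.min(0),R.max(0))
F=R[R[:,0]<R[:,0].min()+.015];print("front slope deg",np.degrees(np.polyfit(F[:,1],F[:,0],1)[0]))
K=L[(L[:,2]>.012)&(L[:,2]<.018)&(L[:,0]>-.06)&(L[:,0]<.1)&(L[:,1]<0)&(L[:,1]>-.13)]
print("floor",len(K),np.percentile(K,[1,99],axis=0))
E
```

```text
time_s: 5.35
position: [0.532, 0.0028, 0.1631]
tcp_rot: [[0.208, 0.965, 0.162], [0.734, -0.263, 0.626], [0.646, -0.011, -0.763]]
force: [-0.9, 0.7, -4.6]
opening: 0.482
grasp_force: 30.0
row [0.0044, -0.0069, 0.0015, -0.0037, -0.0048, -0.0039] target [ 0.536 -0.004  0.165] now [0.532  0.0028 0.1631] t 5.35
[-32.   35.7 104.8  44.1  62.3 -45.7]
bay [{'position': [328.0, 198.6], 'conf': 0.78}] [0.5767 0.1441 0.015 ]
case [{'position': [258.7, 224.7], 'conf': 0.85}] [0.5018 0.142  0.    ]
lid_hinge [{'position': [262.7, 124.0], 'conf': 0.73}] [0.5321 0.2709 0.    ]
rim 6931 [-0.0981 -0.1308  0.042 ] [0.097  0.1336 0.05  ]
front slope deg -0.2973687559981539
floor 9348 [[-0.0313 -0.1205  0.013 ]
 [ 0.0868 -0.009   0.0171]]
```

View pics/w3.png

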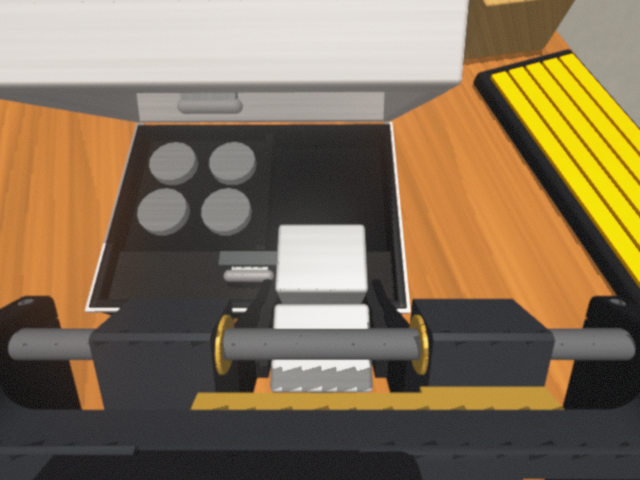

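Floor and rim agree with the case pose. With this 40° tilt, though, the wrist camera would end up by the lid's front bar. I'll set the vice down and re-grip it more steeply, at 58°.

```bash
python3 -c "
from h import *
go((.60,-.20,.07),74.3,40)"
```

```text
row [0.0621, -0.199, -0.0889, 0.0, -0.0009, 0.0011] target [ 0.599 -0.204  0.075] now [ 0.5368 -0.0047  0.1635] t 5.6
```

```bash
python3 -m handwheel '[[0.01,-0.035,0,0,0,0],[0.02,-0.07,0,0,0,0],[0.033,-0.105,-0.01,0,0,0],[0.043,-0.14,-0.03,0,0,0],[0.054,-0.175,-0.05,0,0,0],[0.062,-0.199,-0.07,0,0,0],[0.062,-0.199,-0.089,0,0,0],[0.062,-0.199,-0.089,0,0,0]]';python3 -c "
from h import *
go((.60,-.20,.0435),74.3,40)"
```

```text
time_s: 6.27
position: [0.5968, -0.2055, 0.0706]
tcp_rot: [[0.215, 0.961, 0.172], [0.735, -0.275, 0.62], [0.643, -0.007, -0.766]]
force: [-0.6, 0.6, -5.1]
opening: 0.477
grasp_force: 30.0
row [0.0022, 0.0017, -0.0225, -0.0012, -0.0031, 0.0023] target [ 0.599 -0.204  0.048] now [ 0.5968 -0.2055  0.0706] t 6.27
```

```bash
python3 -m handwheel '[[0,0,-0.006,0,0,0],[0,0,-0.012,0,0,0],[0,0,-0.018,0,0,0],[0,0,-0.023,0,0,0],[0,0,-0.026,0,0,0],[0,0,-0.027,0,0,0],[0,0,-0.027,0,0,0],[0,0,-0.027,0,0,0]]'
```

```text
time_s: 6.93
position: [0.5985, -0.2025, 0.0486]
tcp_rot: [[0.209, 0.963, 0.173], [0.737, -0.271, 0.619], [0.643, -0.002, -0.766]]
force: [-0.4, 0.5, -3.7]
opening: 0.476
grasp_force: 30.0
```

```bash
python3 -m handwheel '[[0,0,-0.001,0,0,0],[0,0,-0.001,0,0,0],[0,0,-0.001,0,0,0],[0,0,-0.001,0,0,0],[0,0,-0.001,0,0,0],[0,0,-0.001,0,0,0],[0,0,-0.001,0,0,0],[0,0,-0.001,0,0,0]]' 1; python3 -c "
from h import *
go((.60,-.20,.043),74.3,58,.09)"
```

```text
time_s: 7.6
position: [0.5983, -0.2026, 0.0474]
tcp_rot: [[0.209, 0.962, 0.173], [0.737, -0.271, 0.619], [0.643, -0.002, -0.766]]
force: [0.1, 0.5, 0.6]
opening: 0.962
grasp_force: 0.0
row [-0.0203, -0.0758, 0.0465, 0.1507, -0.0434, 0.0002] target [ 0.578 -0.278  0.094] now [ 0.5983 -0.2026  0.0474] t 7.6
```

```bash
python3 -c "
from h import *
go((.5963,-.2095,.045),74.3,58)"
```

```text
row [-0.0034, -0.0118, 0.0008, 0.1507, -0.0434, 0.0002] target [ 0.595 -0.214  0.048] now [ 0.5983 -0.2026  0.0474] t 7.6
```

```bash
python3 -m handwheel '[[-0.002,-0.006,0.001,0,0,0],[-0.0034,-0.0118,0.002,0.03,-0.0087,0],[-0.0034,-0.0118,0.002,0.06,-0.0174,0],[-0.0034,-0.0118,0.002,0.09,-0.026,0],[-0.0034,-0.0118,0.001,0.12,-0.035,0],[-0.0034,-0.0118,0.001,0.15,-0.0434,0],[-0.0034,-0.0118,0.001,0.1507,-0.0434,0],[-0.0034,-0.0118,0.001,0.1507,-0.0434,0]]' ; python3 -c "
from h import *
go((.5963,-.2095,.045),74.3,58)
print(bot.read_state()['joint_positions'])"
```

```text
time_s: 8.27
position: [0.5944, -0.2151, 0.0474]
tcp_rot: [[0.145, 0.962, 0.23], [0.51, -0.272, 0.816], [0.848, -0.001, -0.531]]
force: [0.6, -0.2, 1.3]
opening: 1.0
grasp_force: 0.0
row [0.0005, 0.0007, 0.0008, 0.0002, -0.0007, 0.0007] target [ 0.595 -0.214  0.048] now [ 0.5944 -0.2151  0.0474] t 8.27
[-49.19116098  60.22728338  78.60033918  45.25183784  84.73552794
 -56.43574782]
```

Close, then lift.

```bash
python3 -m handwheel '[[0,0,0,0,0,0],[0,0,0,0,0,0],[0,0,0,0,0,0],[0,0,0,0,0,0],[0,0,0,0,0,0],[0,0,0,0,0,0],[0,0,0,0,0,0],[0,0,0,0,0,0]]' -1 && python3 -m handwheel '[[0,0,0,0,0,0],[0,0,0.015,0,0,0],[0,0,0.03,0,0,0],[0,0,0.045,0,0,0],[0,0,0.06,0,0,0],[0,0,0.075,0,0,0],[0,0,0.075,0,0,0],[0,0,0.075,0,0,0]]'
python3 - <<'E'
from h import *
o=np.array([.508,.14]);n=np.array([.2706,.9627]);t=np.array([-.9627,.2706])
f=lambda x,y,z:np.r_[o+x*n+y*t,z]
go(f(-.14,-.066,.125),74.3,58)
go(f(.004,-.066,.125),74.3,58)
print(bot.read_state()["joint_positions"])
E
```

```text
time_s: 8.93
position: [0.595, -0.2144, 0.0484]
tcp_rot: [[0.144, 0.963, 0.23], [0.51, -0.271, 0.816], [0.848, 0.0, -0.53]]
force: [1.8, 1.2, -0.9]
opening: 0.482
grasp_force: 25.1
time_s: 9.6
position: [0.5952, -0.215, 0.1247]
tcp_rot: [[0.142, 0.963, 0.231], [0.513, -0.271, 0.815], [0.847, 0.003, -0.532]]
force: [-0.0, 0.2, -4.8]
opening: 0.48
grasp_force: 30.0
row [-0.063, 0.1974, 0.0035, 0.0017, 0.0008, 0.0001] target [ 0.532 -0.018  0.128] now [ 0.5952 -0.215   0.1247] t 9.6
row [-0.024, 0.3361, 0.0035, 0.0017, 0.0008, 0.0001] target [0.571 0.121 0.128] now [ 0.5952 -0.215   0.1247] t 9.6
[-49.12405639  53.50641414  79.30669172  45.03608812  88.8154311
 -52.35587278]
```

```bash
python3 -m handwheel '[[-0.01,0.03,0,0,0,0],[-0.02,0.06,0,0,0,0],[-0.03,0.09,0,0,0,0],[-0.04,0.12,0.002,0,0,0],[-0.05,0.15,0.003,0,0,0],[-0.06,0.18,0.003,0.001,0,0],[-0.063,0.197,0.003,0.001,0,0],[-0.063,0.197,0.003,0.001,0,0]]'
python3 - <<'E'
from m import *
o=np.array([.508,.14]);n=np.array([.2706,.9627]);t=np.array([-.9627,.2706])
f=lambda x,y,z:np.r_[o+x*n+y*t,z]
go(f(.004,-.066,.105),74.3,58)
im,d=cams.capture("scene");cv2.imwrite("pics/s2.png",cv2.resize(im[60:320,200:500],None,fx=2,fy=2))
print(bot.read_state()["joint_positions"])
E
```

```text
time_s: 10.27
position: [0.5286, -0.0124, 0.1264]
tcp_rot: [[0.146, 0.964, 0.223], [0.505, -0.266, 0.821], [0.851, -0.008, -0.526]]
force: [-0.4, 0.5, -4.8]
opening: 0.48
grasp_force: 30.0
row [0.0426, 0.1335, -0.0183, -0.0035, -0.003, -0.0022] target [0.571 0.121 0.108] now [ 0.5286 -0.0124  0.1264] t 10.27
[-39.7997  47.2472 104.6793  54.2341  72.4864 -63.0182]
```

View pics/s2.png

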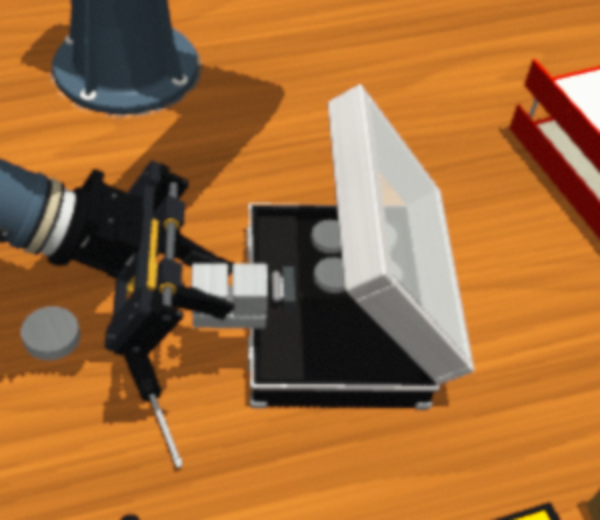

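The vice is held level at about (230,290) in the crop, in front of the case, and the gripper is clear of the lid. Moving in.

```bash
python3 -m handwheel '[[0.005,0.02,0,0,0,0],[0.01,0.04,0,0,0,0],[0.016,0.06,0,0,0,0],[0.022,0.08,0,0,0,0],[0.028,0.1,-0.005,0,0,0],[0.034,0.12,-0.01,0,0,0],[0.039,0.137,-0.02,0,0,0],[0.039,0.137,-0.02,0,0,0]]' && python3 -m handwheel '[[0,0,0,0,0,0],[0,0,0,0,0,0],[0,0,0,0,0,0],[0,0,-0.005,0,0,0],[0,0,-0.01,0,0,0],[0,0,-0.015,0,0,0],[0,0,-0.02,0,0,0],[0,0,-0.02,0,0,0]]'
python3 - <<'E'
from m import *
o=np.array([.508,.14]);n=np.array([.2706,.9627]);t=np.array([-.9627,.2706])
f=lambda x,y,z:np.r_[o+x*n+y*t,z]
go(f(.004,-.066,.061),74.3,58)
print(bot.read_state()["joint_positions"])
E
```

```text
time_s: 10.98
position: [0.571, 0.1215, 0.1046]
tcp_rot: [[0.143, 0.963, 0.227], [0.509, -0.268, 0.818], [0.849, -0.002, -0.529]]
force: [0.1, -0.2, -4.6]
opening: 0.482
grasp_force: 30.0
time_s: 11.65
position: [0.5706, 0.1193, 0.085]
tcp_rot: [[0.145, 0.962, 0.229], [0.508, -0.271, 0.817], [0.849, -0.002, -0.529]]
force: [0.3, 0.4, -4.1]
opening: 0.476
grasp_force: 30.0
row [0.0006, 0.0018, -0.0209, -0.0009, -0.0009, 0.0004] target [0.571 0.121 0.064] now [0.5706 0.1193 0.085 ] t 11.65
[-24.6131  51.6705 105.7826  68.832   64.0337 -64.9303]
```

```bash
python3 -m handwheel '[[0,0.001,-0.005,0,0,0],[0,0.001,-0.01,0,0,0],[0,0.001,-0.014,0,0,0],[0,0.001,-0.018,0,0,0],[0,0.001,-0.02,0,0,0],[0,0.001,-0.021,0,0,0],[0,0.001,-0.022,0,0,0],[0,0.001,-0.022,0,0,0]]'
```

```text
time_s: 12.32
position: [0.5709, 0.1206, 0.0642]
tcp_rot: [[0.144, 0.963, 0.23], [0.508, -0.271, 0.817], [0.849, -0.001, -0.528]]
force: [-0.6, 0.2, -4.4]
opening: 0.478
grasp_force: 30.0
```

```bash
python3 -m handwheel '[[0,0,-0.001,0,0,0],[0,0,-0.001,0,0,0],[0,0,-0.001,0,0,0],[0,0,-0.001,0,0,0],[0,0,-0.002,0,0,0],[0,0,-0.002,0,0,0],[0,0,-0.002,0,0,0],[0,0,-0.002,0,0,0]]'
```

```text
time_s: 12.98
position: [0.571, 0.1207, 0.0633]
tcp_rot: [[0.143, 0.963, 0.23], [0.507, -0.271, 0.818], [0.85, -0.0, -0.527]]
force: [-2.2, -2.5, 4.6]
opening: 0.481
grasp_force: 30.0
```

```bash
python3 -m handwheel '[[0,0,0.001,0,0,0],[0,0,0.001,0,0,0],[0,0,0.001,0,0,0],[0,0,0.001,0,0,0],[0,0,0.001,0,0,0],[0,0,0.001,0,0,0],[0,0,0.001,0,0,0],[0,0,0.001,0,0,0]]' 0.4; python3 -c "
from h import *
s=bot.read_state();R=np.array(s['tcp_rot']);print(-.16*R[:,2])"
```

```text
time_s: 13.65
position: [0.5708, 0.1206, 0.0632]
tcp_rot: [[0.144, 0.963, 0.23], [0.508, -0.271, 0.817], [0.849, -0.001, -0.528]]
force: [0.1, -0.4, 0.4]
opening: 0.697
grasp_force: 0.0
[-0.03672557 -0.13077959  0.08454544]
```

```bash
python3 -m handwheel '[[-0.004,-0.015,0.01,0,0,0],[-0.008,-0.03,0.02,0,0,0],[-0.013,-0.045,0.03,0,0,0],[-0.018,-0.065,0.042,0,0,0],[-0.025,-0.09,0.058,0,0,0],[-0.032,-0.115,0.074,0,0,0],[-0.04,-0.14,0.09,0,0,0],[-0.045,-0.16,0.105,0,0,0]]'
python3 - <<'E'
from m import *
im,d=cams.capture("scene");cv2.imwrite("pics/s3.png",cv2.resize(im[60:320,200:500],None,fx=2,fy=2))
for q in ("vice_center","lid_edge"): print(models.tip_of(q,"scene")[:2])
s=bot.read_state();im,d=cams.capture("wrist");cv2.imwrite("pics/w4.png",im)
r=models.tip_of("vice_center","wrist")[:1];print(r)
o=np.array([.508,.14]);n=np.array([.2706,.9627]);t=np.array([-.9627,.2706])
if r:
  p=onz("wrist",r[0]["position"],.0425,s);print(p,(p[:2]-o)@n,(p[:2]-o)@t)
for q in ("lid_edge","lid_hinge"): print(q,models.tip_of(q,"wrist")[:2])
E
```

```text
time_s: 14.32
position: [0.5253, -0.0411, 0.169]
tcp_rot: [[0.144, 0.962, 0.23], [0.509, -0.272, 0.817], [0.849, -0.001, -0.529]]
force: [0.7, -0.2, -0.2]
opening: 0.704
grasp_force: 0.0
[{'position': [374.9, 228.6], 'conf': 0.91}]
[{'position': [383.1, 142.8], 'conf': 0.78}, {'position': [135.3, 314.6], 'conf': 0.72}]
[{'position': [320.4, 223.2], 'conf': 0.69}]
[0.5763 0.133  0.0425] 0.011800536820044508 -0.06767659035073183
lid_edge [{'position': [218.7, 44.8], 'conf': 0.61}]
lid_hinge [{'position': [263.6, 171.9], 'conf': 0.74}]
```

View pics/w4.png

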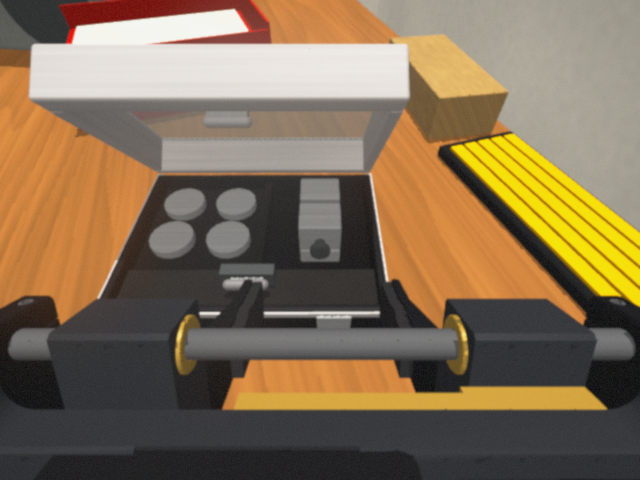

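View pics/s3.png

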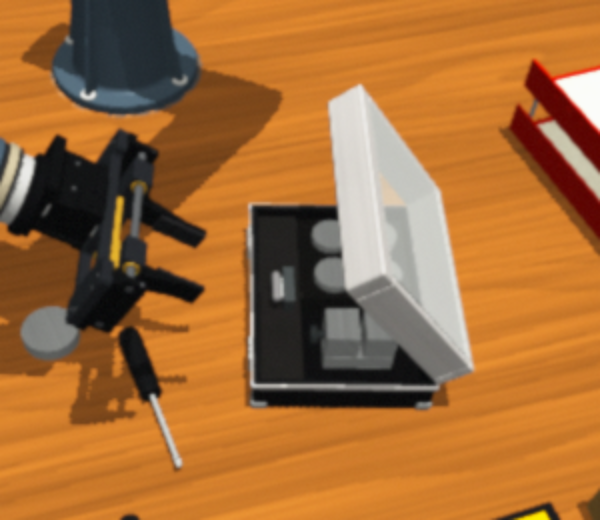

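The vice stands upright in the bay, at 12 mm in x and -67 mm in y in the case's axes, with even clearance all round. Next is the lid (about 0.94 rad), to be pushed with closed vertical fingertips.

```bash
cat > lid.py <<'E'
from h import *
o=np.array([.508,.14]);n=np.array([.2706,.9627]);t=np.array([-.9627,.2706])
def lp(th,off=0):
    """grasp point for tip's front corner on lid point (-184,42+off)"""
    s,c=np.sin(th),np.cos(th);z=.042+off
    return np.r_[o+(.095-.184*c+z*s+.0095)*n, .045+.184*s+z*c+.019]
E
python3 - <<'E'
from lid import *
a=lp(.94,.04);print("hover")
go(np.r_[a[:2],a[2]+.0],74.3,0)
go(np.r_[(.52,.0),.33],74.3,0)
E
```

```text
hover
row [-0.0005, 0.2377, 0.0993, -0.4891, 0.1358, 0.0002] target [0.525 0.2   0.267] now [ 0.5253 -0.0378  0.1677] t 14.67
row [-0.0053, 0.0378, 0.1683, -0.4891, 0.1358, 0.0002] target [0.52  0.    0.336] now [ 0.5253 -0.0378  0.1677] t 14.67
```

```bash
python3 -m handwheel '[[0,-0.01,0.03,-0.05,0.014,0],[0,-0.01,0.06,-0.1,0.028,0],[0,0,0.09,-0.15,0.042,0],[0,0,0.12,-0.2,0.056,0],[0,0.01,0.15,-0.26,0.07,0],[0,0.02,0.16,-0.32,0.09,0],[-0.005,0.03,0.168,-0.38,0.105,0],[-0.005,0.038,0.168,-0.44,0.122,0]]' -1
python3 - <<'E'
from lid import *
a=lp(.94,.04)
go(a+[0,0,.03],74.3,0)
print(bot.read_state()["joint_positions"])
E
```

```text
time_s: 15.33
position: [0.5208, 0.0002, 0.3388]
tcp_rot: [[0.267, 0.963, 0.033], [0.959, -0.268, 0.09], [0.096, 0.007, -0.995]]
force: [-0.5, 0.3, -0.4]
opening: 0.176
grasp_force: 0.0
row [0.0041, 0.1996, -0.0418, -0.0451, 0.0165, -0.0013] target [0.525 0.2   0.297] now [5.208e-01 2.000e-04 3.388e-01] t 15.33
[-15.31529098  15.59625093  91.22979343   5.73846567  72.8012841
  -1.44458468]
```

```bash
python3 -m handwheel '[[0,0.03,0,-0.045,0.016,0],[0,0.06,0,-0.045,0.016,0],[0,0.09,0,-0.045,0.016,0],[0.001,0.12,-0.01,-0.045,0.016,0],[0.002,0.15,-0.02,-0.045,0.016,0],[0.004,0.18,-0.03,-0.045,0.016,0],[0.004,0.2,-0.042,-0.045,0.016,0],[0.004,0.2,-0.042,-0.045,0.016,0]]'
python3 - <<'E'
from lid import *
go(lp(.94,.04),74.3,0)
for th in(.94,.85,.75,.65,.55,.45,.35,.25,.15,.08,0): print(th,end=" ");go(lp(th),74.3,0)
E
```

```text
time_s: 16.0
position: [0.5216, 0.2031, 0.2905]
tcp_rot: [[0.264, 0.964, -0.01], [0.965, -0.264, 0.007], [0.004, -0.012, -1.0]]
force: [-1.0, -1.0, 0.2]
opening: 0.001
grasp_force: 0.0
row [0.0032, -0.0033, -0.0236, -0.0036, -0.0051, -0.0035] target [0.525 0.2   0.267] now [0.5216 0.2031 0.2905] t 16.0
0.94 row [-0.0055, -0.0344, -0.0472, -0.0036, -0.0051, -0.0035] target [0.516 0.169 0.243] now [0.5216 0.2031 0.2905] t 16.0
0.85 row [-0.0097, -0.0491, -0.0546, -0.0036, -0.0051, -0.0035] target [0.512 0.154 0.236] now [0.5216 0.2031 0.2905] t 16.0
0.75 row [-0.014, -0.0646, -0.0644, -0.0036, -0.0051, -0.0035] target [0.508 0.139 0.226] now [0.5216 0.2031 0.2905] t 16.0
0.65 row [-0.0181, -0.0791, -0.0757, -0.0036, -0.0051, -0.0035] target [0.504 0.124 0.215] now [0.5216 0.2031 0.2905] t 16.0
0.55 row [-0.0218, -0.0924, -0.0886, -0.0036, -0.0051, -0.0035] target [0.5   0.111 0.202] now [0.5216 0.2031 0.2905] t 16.0
0.45 row [-0.0252, -0.1044, -0.1027, -0.0036, -0.0051, -0.0035] target [0.496 0.099 0.188] now [0.5216 0.2031 0.2905] t 16.0
0.35 row [-0.0282, -0.1151, -0.118, -0.0036, -0.0051, -0.0035] target [0.493 0.088 0.173] now [0.5216 0.2031 0.2905] t 16.0
0.25 row [-0.0308, -0.1242, -0.1343, -0.0036, -0.0051, -0.0035] target [0.491 0.079 0.156] now [0.5216 0.2031 0.2905] t 16.0
0.15 row [-0.0329, -0.1316, -0.1515, -0.0036, -0.0051, -0.0035] target [0.489 0.071 0.139] now [0.5216 0.2031 0.2905] t 16.0
0.08 row [-0.0341, -0.1359, -0.164, -0.0036, -0.0051, -0.0035] target [0.488 0.067 0.127] now [0.5216 0.2031 0.2905] t 16.0
0 row [-0.0351, -0.1397, -0.1785, -0.0036, -0.0051, -0.0035] target [0.486 0.063 0.112] now [0.5216 0.2031 0.2905] t 16.0
```

```bash
python3 -m handwheel '[[0,0,-0.02,0,0,0],[0,0,-0.03,0,0,0],[-0.004,-0.015,-0.042,0,0,0],[-0.009,-0.031,-0.054,0,0,0],[-0.011,-0.038,-0.0575,0,0,0],[-0.013,-0.046,-0.061,0,0,0],[-0.015,-0.054,-0.066,0,0,0],[-0.0175,-0.0615,-0.071,0,0,0]]'
python3 - <<'E'
from lid import *
for th in(.75,.65,.55,.45,.35,.25): print(th,end=" ");go(lp(th),74.3,0)
E
```

```text
time_s: 16.67
position: [0.5077, 0.1366, 0.2235]
tcp_rot: [[0.27, 0.963, -0.001], [0.963, -0.27, 0.007], [0.006, -0.003, -1.0]]
force: [0.4, 1.6, -0.5]
opening: 0.002
grasp_force: 0.5
0.75 row [-0.0001, 0.0019, 0.0027, -0.0034, -0.0005, -0.0002] target [0.508 0.139 0.226] now [0.5077 0.1366 0.2235] t 16.67
0.65 row [-0.0042, -0.0126, -0.0087, -0.0034, -0.0005, -0.0002] target [0.504 0.124 0.215] now [0.5077 0.1366 0.2235] t 16.67
0.55 row [-0.0079, -0.0259, -0.0215, -0.0034, -0.0005, -0.0002] target [0.5   0.111 0.202] now [0.5077 0.1366 0.2235] t 16.67
0.45 row [-0.0113, -0.0379, -0.0356, -0.0034, -0.0005, -0.0002] target [0.496 0.099 0.188] now [0.5077 0.1366 0.2235] t 16.67
0.35 row [-0.0143, -0.0485, -0.0509, -0.0034, -0.0005, -0.0002] target [0.493 0.088 0.173] now [0.5077 0.1366 0.2235] t 16.67
0.25 row [-0.0168, -0.0576, -0.0672, -0.0034, -0.0005, -0.0002] target [0.491 0.079 0.156] now [0.5077 0.1366 0.2235] t 16.67
```

```bash
python3 -m handwheel '[[-0.002,-0.007,-0.006,0,0,0],[-0.004,-0.0145,-0.0115,0,0,0],[-0.006,-0.021,-0.018,0,0,0],[-0.008,-0.028,-0.024,0,0,0],[-0.0095,-0.034,-0.031,0,0,0],[-0.011,-0.04,-0.038,0,0,0],[-0.0125,-0.045,-0.046,0,0,0],[-0.014,-0.05,-0.0535,0,0,0]]'
python3 - <<'E'
from m import *
from lid import *
for th in(.35,.25,.15,.08): print(th,end=" ");go(lp(th),74.3,0)
im,d=cams.capture("scene");cv2.imwrite("pics/s4.png",cv2.resize(im[60:320,200:500],None,fx=2,fy=2))
E
```

```text
time_s: 17.33
position: [0.4932, 0.0864, 0.169]
tcp_rot: [[0.27, 0.963, -0.002], [0.963, -0.27, 0.006], [0.005, -0.004, -1.0]]
force: [0.1, 0.8, 1.3]
opening: 0.003
grasp_force: 0.4
0.35 row [0.0002, 0.0017, 0.0036, -0.003, -0.0011, -0.0003] target [0.493 0.088 0.173] now [0.4932 0.0864 0.169 ] t 17.33
0.25 row [-0.0024, -0.0074, -0.0127, -0.003, -0.0011, -0.0003] target [0.491 0.079 0.156] now [0.4932 0.0864 0.169 ] t 17.33
0.15 row [-0.0045, -0.0149, -0.0299, -0.003, -0.0011, -0.0003] target [0.489 0.071 0.139] now [0.4932 0.0864 0.169 ] t 17.33
0.08 row [-0.0057, -0.0191, -0.0424, -0.003, -0.0011, -0.0003] target [0.488 0.067 0.127] now [0.4932 0.0864 0.169 ] t 17.33
```

View pics/s4.png

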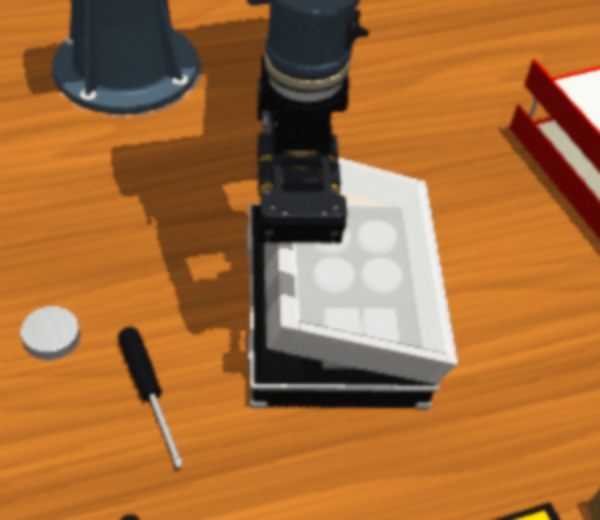

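The lid is following the fingertips down, its front bar near (290,270) in the crop. Continuing to the catch.

```bash
python3 -m handwheel '[[-0.001,-0.005,-0.008,0,0,0],[-0.002,-0.009,-0.016,0,0,0],[-0.003,-0.013,-0.024,0,0,0],[-0.005,-0.017,-0.033,0,0,0],[-0.006,-0.02,-0.04,0,0,0],[-0.006,-0.021,-0.045,0,0,0],[-0.006,-0.021,-0.047,0,0,0],[-0.006,-0.021,-0.048,0,0,0]]'
python3 - <<'E'
from lid import *
for th in(.08,0.): print(th,end=" ");go(lp(th),74.3,0)
E
```

```text
time_s: 18.05
position: [0.4868, 0.0651, 0.1215]
tcp_rot: [[0.269, 0.963, -0.004], [0.963, -0.269, 0.005], [0.004, -0.005, -1.0]]
force: [-1.5, -3.2, 4.4]
opening: 0.005
grasp_force: 2.3
0.08 row [0.0007, 0.0021, 0.005, -0.0025, -0.0019, -0.0008] target [0.488 0.067 0.127] now [0.4868 0.0651 0.1215] t 18.05
0.0 row [-0.0003, -0.0017, -0.0095, -0.0025, -0.0019, -0.0008] target [0.486 0.063 0.112] now [0.4868 0.0651 0.1215] t 18.05
```

```bash
python3 -m handwheel '[[0,0,-0.002,0,0,0],[0,0,-0.004,0,0,0],[0,0,-0.006,0,0,0],[0,0,-0.007,0,0,0],[0,0,-0.008,0,0,0],[0,0,-0.009,0,0,0],[0,0,-0.01,0,0,0],[0,0,-0.01,0,0,0]]'
```

```text
time_s: 18.72
position: [0.4874, 0.0662, 0.1123]
tcp_rot: [[0.27, 0.963, -0.002], [0.963, -0.27, 0.006], [0.006, -0.004, -1.0]]
force: [-1.7, 0.6, 4.7]
opening: 0.003
grasp_force: 2.2
```

```bash
python3 -m handwheel '[[0,0,-0.001,0,0,0],[0,0,-0.001,0,0,0],[0,0,-0.002,0,0,0],[0,0,-0.002,0,0,0],[0,0,-0.003,0,0,0],[0,0,-0.003,0,0,0],[0,0,-0.003,0,0,0],[0,0,-0.003,0,0,0]]'
```

```text
time_s: 19.38
position: [0.4874, 0.0662, 0.1119]
tcp_rot: [[0.27, 0.963, -0.001], [0.963, -0.27, 0.006], [0.006, -0.002, -1.0]]
force: [-5.3, -0.4, 26.9]
opening: 0.004
grasp_force: 13.7
```

Hard stop at 27 N with the tip at the shut height. Retreating and checking.

```bash
python3 -m handwheel '[[0,0,0.005,0,0,0],[0,0,0.015,0,0,0],[0,-0.01,0.03,0,0,0],[0,-0.03,0.06,0,0,0],[0,-0.06,0.09,0,0,0],[0,-0.09,0.12,0,0,0],[0,-0.12,0.15,0,0,0],[0,-0.15,0.15,0,0,0]]'; python3 -m handwheel '[[0,-0.03,0,0,0,0],[0,-0.06,0,0,0,0],[0,-0.06,0,0,0,0],[0,-0.06,0,0,0,0],[0,-0.06,0,0,0,0],[0,-0.06,0,0,0,0],[0,-0.06,0,0,0,0],[0,-0.06,0,0,0,0]]'
python3 - <<'E'
from m import *
from lid import *
for c in("scene","top"):
    im,d=cams.capture(c)
    if c=="scene": cv2.imwrite("pics/s5.png",cv2.resize(im[60:360,100:500],None,fx=2,fy=2))
    P=cloud(c,d);L=np.c_[(P[:,:2]-o)@n,(P[:,:2]-o)@t,P[:,2]]
    for lo,hi in((-.094,-.078),(.07,.09)):
        B=L[(L[:,0]>lo)&(L[:,0]<hi)&(abs(L[:,1])<.12)&(L[:,2]>.06)&(L[:,2]<.2)];print(c,lo,len(B),np.median(B[:,2]))
    for q in("vblock","refblock","eyepiece","driver","oil","mount"):
        r=models.tip_of(q,c)[:1]
        if r: print(q,np.round(r[0]["position"]))
E
```

```text
time_s: 20.05
position: [0.4901, -0.0859, 0.2644]
tcp_rot: [[0.269, 0.963, 0.008], [0.963, -0.269, 0.002], [0.005, 0.007, -1.0]]
force: [1.2, -0.5, -0.7]
opening: 0.0
grasp_force: 0.0
time_s: 20.72
position: [0.4872, -0.1427, 0.2587]
tcp_rot: [[0.268, 0.963, -0.003], [0.963, -0.268, 0.007], [0.006, -0.005, -1.0]]
force: [0.3, 0.6, 0.2]
opening: 0.007
grasp_force: 0.0
scene -0.094 651 0.08654642254746063
scene 0.07 778 0.08690696045740401
vblock [157. 246.]
refblock [225. 226.]
eyepiece [132. 313.]
driver [277. 262.]
oil [268. 338.]
mount [188. 336.]
top -0.094 1079 0.08635660985797931
top 0.07 1335 0.0870853317926977
vblock [288. 306.]
eyepiece [503. 235.]
oil [382. 183.]
mount [449. 203.]
```

View pics/s5.png

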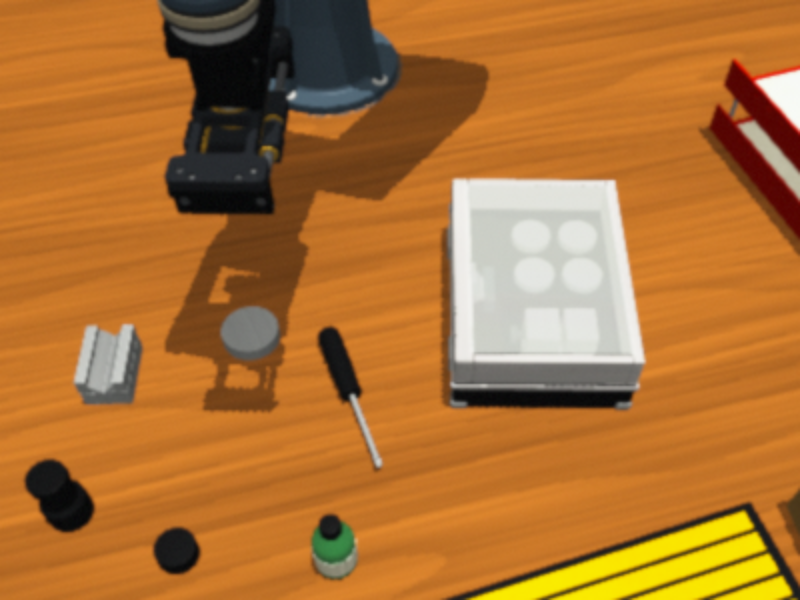

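The lid is level at 87 mm front and back, so it is shut. The vice shows upright through the clear sheet at (560,330), and the other things have not moved.

```bash
python3 -c "
from rig import bot
print(bot.hand_in())"
```

```text
the job is handed in; nothing more can be done
None
```

The vice is upright in the empty compartment, the lid is pressed shut past its catch and stayed closed after I backed the arm away, the other things are where they were, and the job was handed in at about 21 s.

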